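# Hang the vial carrier on the latching drain rod

## Task

Hang the empty metal vial carrier by its eye on the drain stand's rod to drip-dry: push the eye past the drop flap at the rod's tip and on against the spring buffer until the flap falls shut in front of it, then set the carrier's weight on the rod and let go. Go gently - feel for the buffer and do not ram the carrier against the stand - keep the carrier upright, and leave the vials, timer and beaker alone.

Things in the scene. Friction and masses are not known exactly. Their poses are not given: they have to be found in the camera images.
- carrier_tab (a point): Point to grip on the carrier's tab, which is 28 mm wide (y), 8 mm thick (x), 45 mm tall: 150 mm above the tray's underside, 20 mm below the tab's top. Axes as carrier.
- carrier_eye (a point): Centre of the carrier's eye, a rectangular through-hole in its plate, 30 mm wide (y), 30 mm high (z), 8 mm deep (x); 95 mm above the tray's underside, 55 mm below carrier_tab. Axes as carrier.
- carrier: Loose bare-aluminium carrier, 0.15 to 0.22 kg, standing upright: open tray 60 (x) x 70 (y) x 30 mm high with an upright plate in its middle, 8 mm thick (x), 46 mm wide (y), 170 mm tall in all; the top 45 mm is a narrower grip tab. Same front and back. Origin: centre of the tray's underside; z up, x = plate normal, the axis of the eye.
- rod_mount (a point): Point on the rod's axis in the clamp, 150 mm up; -x points along the level 10 mm rod to its tip. The rod's reach is set by hand and NOT measured: tip (with flap pivot) 100 to 140 mm before this point. On the rod, face 37.5 mm behind the tip, a rubber buffer 34 mm in diameter, sprung: 0.9 N at first touch plus 1.1 N per mm, solid after 8 mm.
- rack: Drain stand, fixed to the bench: steel foot 110 x 120 x 12 mm, 30 mm square post with a clamp on top (to 165 mm height, its front face 17 mm before the post's axis) that holds the rod. Origin: on the bench under the post's centre. The rod points along -x, roughly towards the robot.
- flap (a joint): Drop flap at the rod's tip: U of 5 mm wire, 23 mm wide, hanging 40 mm from its pivot. 0 = shut (leans 0.35 rad to the post); grows as it swings inwards and up, to 0.95 rad; never outwards. The eye's lower edge lifts it with under 1 N; with the eye's top edge 2 to 5 mm over the rod it drops shut before the plate once the buffer is pressed in 3 to 5 mm.
- vial_1: Bystander: capped vial, 25 mm across, 56 mm tall, origin under its foot.
- vial_2: Bystander: second such vial, 25 mm across, 56 mm tall, origin under its foot.
- bench_timer: Bystander: small bench timer, 72 x 66 x 21 mm, origin at its underside.
- beaker: Bystander: empty plastic beaker, 69 mm across, 83 mm tall, origin under its foot.
Mind the look-alikes: they are no part of the job. What is shaped like the carrier but purple is not meant.

How it is judged:
By the outcome, as a careful person would: the job done as asked, in the order asked, and still so for the second after the job is handed in, with the robot touching nothing.
It also fails if it takes over 51 s, if anything falls off the work surface, if the arm or the gripper's body presses on something with over 40 N, if the wrist force passes 120 N, or if a joint passes its speed limit or range.

## Robot

A 7-joint arm with a two-finger parallel gripper is mounted at the origin on a cart in front of the work surface, level with it; the furniture and walls round the work are solid. World frame = base frame: x ahead of the robot, y to its left, z up, the work surface at z = 0. Lengths are in m, angles in rad, forces in N, time in s.
With the tool pointing down it reaches from about 0.4 to 0.85 m from the base axis. Payload 6.9 kg.
Tool frame: the origin (TCP) lies midway between the tips of the shut fingers; the grasp point (between the pads) lies behind it (ctrl.pinch_z is the z of the grasp point in the tool frame, in m); z points along the fingers, y is the direction in which the jaws open and shut (so a half turn about z gives the same grasp; the last joint's range is limited). The gripper opens to 85 mm and grips with 20 to 120 N. Pads are 22 mm wide; open, the fingers measure 114 mm over their backs; the gripper's body (76 mm by 85 mm) begins 54 mm behind the grasp point. The pads swing forward as they close: fully open they stand 13 mm farther back than shut.
Start: joints at [-1.157, 0.507, -0.238, 1.5, 0.126, 1.149, -0.155], TCP at [0.19, 0.595, 0.231] pointing down, gripper open.
Joint ranges: [-3.08, 3.08], [-0.24, 2.05], [-1.43, 1.35], [0, 2.5], [-1.52, 4.66], [0.17, 1.96], [-2.89, 2.89]. Speed limits (rad/s): [2.39, 2.39, 3.14, 3.14, 3.14, 3.14, 3.14].

## Interface

Orientations are given as a unit quaternion [w, x, y, z].
In Python, from station import ctrl, get_state, vision, ticket, models gives the robot as it stands. Calls block until the motion is done:
- ctrl.movep(position, orientation): joint-space move of the TCP to a pose.
- ctrl.movel(position, frame=None, max_speed=0.15): straight line of the TCP; frame=None keeps the orientation; max_speed is the mean speed in m/s.
- ctrl.set_joints(angles): joint-space move.
- ctrl.ungrasp() and ctrl.close_gripper(force=None): open the fingers fully, or close them until they stop; force is the grip in N (None keeps the last).
- ctrl.pause(seconds).
- ctrl.ik(position, orientation): joint angles nearest the present ones, or None.
- get_state(): the state.
- vision.grab_frame(name): name is "scene" or "top"; returns (picture, depth): 420x560x3 uint8, blue, green, red; 420x560 float32, m along the optical axis (not along the pixel's ray), 0 where there is no reading.
- vision.camera_info(name): a dict with "mtx" (3x3 intrinsics, pixels), "dist_coeffs" ([k1, k2, p1, p2, k3] as OpenCV has them; the pictures are not rectified), "R" (3x3) and "t" (3): a world point X has camera coordinates R X + t. Camera axes: x right, y down, z forward; pixel columns grow to the right and rows downward; lengths in m; the calibration is good to about 2 mm. A picture is of the moment at which its call begins. camera_info takes no time and is no camera call.
A pose or a line that the arm cannot do raises ctrl.Unreachable and nothing moves.
- ticket.close_job(): hands the job in, once; it reports no verdict.
Trained networks look in the newest picture that a camera, given by its name, has taken for a name from the list of things; names that differ only in an ending like _2 or _b are one class to them, and where a whole thing is asked for, a point or a joint stands for the part that bears it (a point fixed in the world has none). Each returns a list of dicts, best first, with "p" (0 to 1); they miss things now and then, are a little off and sometimes report something else, mostly with a low value. They report only what shows in the picture. A call takes as long as a camera call. They do not tell look-alikes from the thing itself.
- models.recognise(camera, target): "point" ([column, row] in pixels, amid what is visible of it).
- models.masks_of(camera, target): "mask" (420x560 bool, what is visible of it) and "point" ([column, row] in pixels, amid what is visible of it).
The state is a dict: "time": time; "qpos": joint angles; "qd": joint speeds; "tau": joint torques, N m; "tcp_pos": TCP position; "eef_rot": TCP orientation; "contact_force": force on the tool from outside, world axes, zero at the start; "wrist_torque": the same for the moment, N m; "width": finger opening in m.
Only numpy, scipy, OpenCV 4.12 (cv2) and the standard library are available. Lean on these libraries where they do the work, as an engineer would, in place of code of your own. Each camera call takes 0.05 s, during which the arm holds its last target. There are 200 camera calls.

## Working session

There is one attempt and no reset: what is moved stays moved. The work goes in short steps, each a Python script; the robot and the scene stay as the last script left them, time stands still between calls to the robot, and variables do not carry over. Pictures are saved under pics/ and viewed, about 8 in all and at most 12, crops included, and the job is handed in when it is done.

```bash
mkdir -p pics; ls; cat > h.py <<'E'
import numpy as np, cv2
from station import ctrl, get_state, vision, ticket, models
def world(cam, D, px):
    """pixels (N,2) -> world using depth"""
    c=vision.camera_info(cam); px=np.atleast_2d(px).astype(float)
    n=cv2.undistortPoints(px[:,None],np.array(c["mtx"]),np.array(c["dist_coeffs"]))[:,0]
    d=D[px[:,1].round().astype(int),px[:,0].round().astype(int)]
    X=np.c_[n*d[:,None],d]; 
    return (X-np.array(c["t"]))@np.array(c["R"])
def maskpts(cam,D,m):
    r,c=np.nonzero(m&(D>0)); return world(cam,D,np.c_[c,r])
E
python3 - <<'E'
from h import *
for c in("scene","top"):
    I,D=vision.grab_frame(c); cv2.imwrite(f"pics/{c}0.png",I); np.save(f"{c}0.npy",D)
    ci=vision.camera_info(c); print(c,-np.array(ci["R"]).T@ci["t"])
    for t in("carrier","carrier_eye","rack","flap","beaker","vial_1","bench_timer"):
        for r in models.masks_of(c,t):
            P=maskpts(c,D,r["mask"]); print(t,round(r["p"],2),np.round(r["point"]),np.round(np.r_[np.percentile(P,[2,98],axis=0).ravel(),np.median(P,0)],3) if len(P) else 0, len(P))
print(ctrl.pinch_z,get_state())
E
```

```text
pics
scene [-0.06863669 -0.72978863  0.91309144]
carrier 0.87 [292. 259.] [ 0.43  -0.255 -0.001  0.524 -0.156  0.169  0.464 -0.219  0.045] 988
carrier 0.72 [291. 310.] [ 0.335 -0.344 -0.001  0.411 -0.284  0.168  0.364 -0.317  0.027] 1251
carrier 0.57 [238. 260.] [ 0.324 -0.171 -0.002  0.436 -0.045  0.167  0.357 -0.135  0.029] 1175
carrier 0.56 [407. 314.] [ 0.51  -0.533 -0.002  0.62  -0.456  0.168  0.538 -0.499  0.03 ] 1465
carrier_eye 0.92 [303. 215.] [ 0.578 -0.144  0.002  0.64  -0.066  0.168  0.601 -0.109  0.029] 666
carrier_eye 0.87 [400. 316.] [ 0.51  -0.533 -0.     0.576 -0.464  0.168  0.538 -0.501  0.031] 1407
carrier_eye 0.81 [293. 259.] [ 0.429 -0.257 -0.002  0.533 -0.154  0.169  0.465 -0.22   0.041] 1026
carrier_eye 0.78 [239. 264.] [ 0.324 -0.171  0.     0.395 -0.099  0.166  0.356 -0.136  0.03 ] 1115
carrier_eye 0.71 [293. 306.] [ 0.335 -0.344 -0.001  0.422 -0.264  0.168  0.364 -0.317  0.027] 1255
rack 0.67 [276. 180.] [ 0.539 -0.02  -0.002  0.749  0.179  0.165  0.655  0.033  0.03 ] 1703
beaker 0.62 [186. 178.] [ 0.426  0.227 -0.902  1.123  1.481  0.082  0.455  0.25   0.05
[... 1677 characters left out ...]
8, 'qpos': array([-1.15652293,  0.5075045 , -0.2375898 ,  1.5001893 ,  0.12571424,
        1.14894555, -0.15480517]), 'qd': array([-7.08892109e-04, -3.14662335e-04,  1.33315427e-03, -4.80696093e-05,
        6.54349961e-04, -1.24170986e-03, -3.26765273e-04]), 'tau': array([-4.89957383e-04, -6.20284653e+01, -2.18500815e+00, -2.49947047e+01,
        1.38956404e-02,  2.42821159e-03, -8.45008287e-06]), 'tcp_pos': array([0.18996125, 0.59541052, 0.23127552]), 'eef_rot': array([ 1.53420068e-06,  1.53790529e-01,  9.88103472e-01, -3.40473545e-05]), 'contact_force': array([-0.71201922, -0.1323693 ,  0.64175166]), 'wrist_torque': array([0.03422589, 0.0012591 , 0.00727602]), 'width': 0.08599371201858884}
```

View pics/scene0.png

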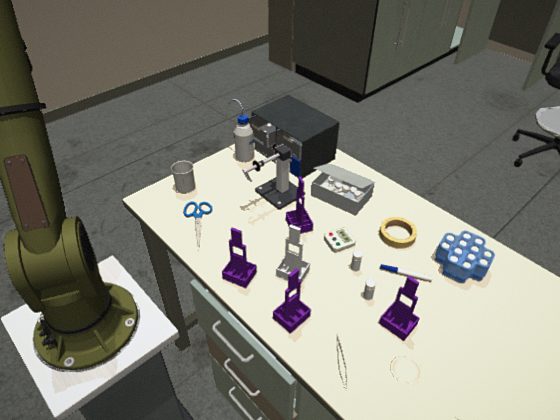

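View pics/top0.png

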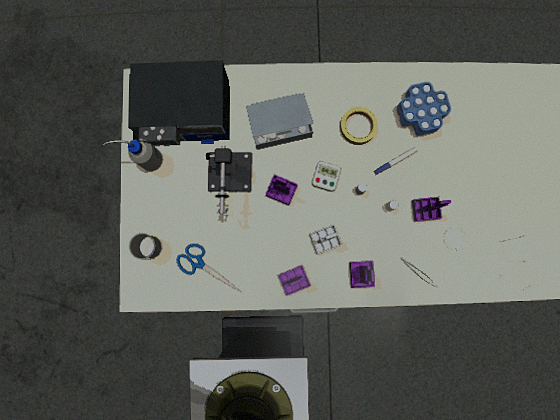

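Five things are shaped like the carrier. Scene pixels (300,217), (238,260), (292,310) and (400,316) are purple. Only (293,257), top (325,239), is bare grey metal, so that one fits. I'll confirm it in an enlarged crop and measure it along with the rod.

```bash
python3 - <<'E'
from h import *
S=cv2.imread("pics/scene0.png");T=cv2.imread("pics/top0.png")
a=cv2.resize(S[220:285,265:325],(400,433),interpolation=3);b=cv2.resize(S[140:215,235:310],(400,400),interpolation=3)
b=cv2.copyMakeBorder(b,0,33,0,0,0);cv2.imwrite("pics/crop1.png",np.hstack([a,b]))
c=cv2.resize(T[220:260,300:350],(400,320),interpolation=3);d=cv2.resize(T[140:230,195:265],(249,320),interpolation=3)
cv2.imwrite("pics/crop2.png",np.hstack([c,d]))
for cam in("scene","top"):
    D=np.load(cam+"0.npy"); yy,xx=np.mgrid[:420,:560]; P=maskpts(cam,D,D>0)
    q=P[(abs(P[:,0]-.464)<.045)&(abs(P[:,1]+.214)<.05)]
    for lo,hi in((.13,.18),(.06,.13),(.02,.04)):
        s=q[(q[:,2]>lo)&(q[:,2]<hi)]; 
        u,sv,v=np.linalg.svd((s-s.mean(0))[:,:2]); print(cam,lo,len(s),s.mean(0).round(4),v[0].round(3),(sv/np.sqrt(len(s))).round(4),cv2.minAreaRect(s[:,:2].astype(np.float32)*1000))
    r=P[(P[:,0]>.48)&(P[:,0]<.72)&(abs(P[:,1]-.045)<.07)&(P[:,2]>.09)&(P[:,2]<.2)]
    print("rack",cam,len(r))
    for x in np.arange(.49,.70,.01):
        s=r[abs(r[:,0]-x)<.005]
        if len(s): print(round(x,3),len(s),s.min(0)[1:].round(4),s.max(0)[1:].round(4),np.median(s,0)[1:].round(4))
    f=P[(P[:,0]>.5)&(P[:,0]<.78)&(abs(P[:,1]-.045)<.1)&(P[:,2]>.006)&(P[:,2]<.018)];print("foot",cv2.minAreaRect(f[:,:2].astype(np.float32)*1000))
E
```

```text
scene 0.13 155 [ 0.465  -0.2199  0.153 ] [ 0.361 -0.932] [0.0085 0.0021] ((465.61810302734375, -218.6163787841797), (10.590143203735352, 28.909067153930664), 20.60167121887207)
scene 0.06 271 [ 0.4652 -0.2206  0.0947] [ 0.337 -0.941] [0.0146 0.002 ] ((466.5127868652344, -218.64111328125), (10.019805908203125, 46.99729537963867), 20.41329002380371)
scene 0.02 214 [ 0.4624 -0.2205  0.0277] [-0.744  0.668] [0.0255 0.0146] ((466.5213928222656, -218.65728759765625), (62.09230041503906, 71.64198303222656), 21.47327423095703)
rack scene 609
0.52 1 [0.0398 0.1526] [0.0398 0.1526] [0.0398 0.1526]
0.53 24 [0.0309 0.1314] [0.0533 0.1562] [0.04   0.1503]
0.54 33 [0.0306 0.1119] [0.0539 0.1568] [0.0395 0.1285]
0.55 14 [0.0351 0.1103] [0.0434 0.158 ] [0.0387 0.153 ]
0.56 10 [0.0373 0.1473] [0.0448 0.1562] [0.0404 0.152 ]
0.57 61 [0.025  0.1336] [0.0557 0.1676] [0.0373 0.1537]
0.58 7 [0.0335 0.1481] [0.0408 0.1581] [0.0369 0.1565]
0.59 24 [0.0292 0.1409] [0.0478 0.1592] [0.0374 0.1547]
0.6 10 [0.033  0.1482] [0.0435 0.1543] [0.0369 0.1524]
0.61 9 [0.0323 0.1463] [0.0424 0.1555] [0.0392 0.154 ]
0.62
[... 1434 characters left out ...]
1436] [0.0503 0.1615] [0.0417 0.1548]
0.6 16 [0.0371 0.1489] [0.0452 0.1582] [0.0411 0.1533]
0.61 16 [0.0369 0.1519] [0.0445 0.1568] [0.0408 0.1541]
0.62 16 [0.0369 0.1489] [0.0447 0.1564] [0.0409 0.1536]
0.63 17 [0.0371 0.15  ] [0.0447 0.1611] [0.0394 0.1531]
0.64 15 [0.0371 0.1487] [0.0446 0.1548] [0.0416 0.1519]
0.65 81 [0.0203 0.0903] [0.0579 0.1674] [0.037  0.1519]
0.66 81 [0.0193 0.1053] [0.0812 0.1698] [0.0379 0.1636]
0.67 102 [0.0192 0.0947] [0.0815 0.1682] [0.0477 0.1619]
0.68 67 [0.0188 0.1542] [0.0807 0.17  ] [0.04   0.1639]
0.69 15 [0.0342 0.1463] [0.0552 0.1601] [0.0388 0.1533]
foot ((640.4287109375, 44.49208068847656), (271.9785461425781, 198.2144775390625), 0.5064237117767334)
```

View pics/crop1.png

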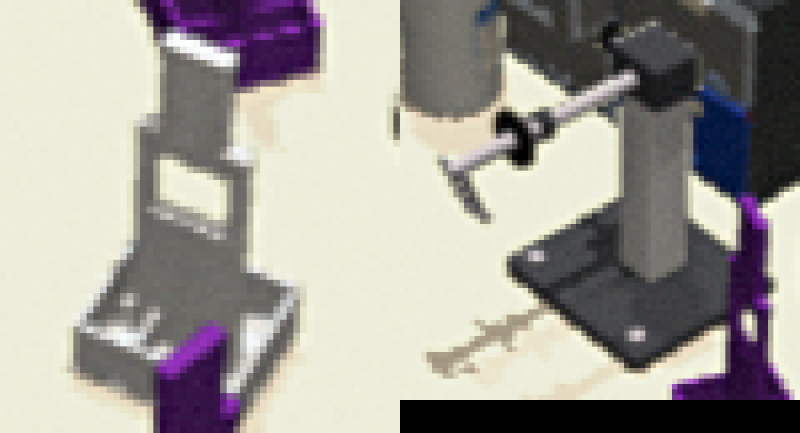

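View pics/crop2.png

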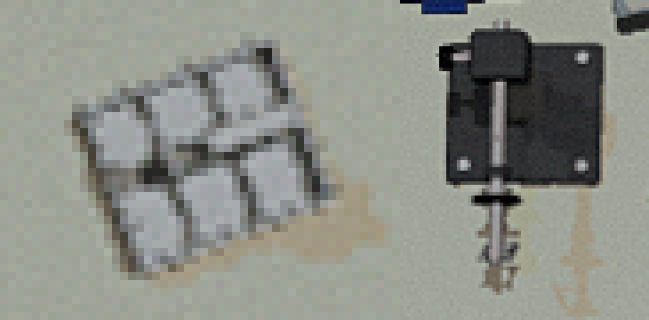

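The crop confirms the bare-metal carrier. It stands at about (0.465,-0.216) with a yaw of about 0.335 rad. The rod tip is near x≈0.53, y≈0.042, the buffer is near x≈0.57, and the flap hangs shut. I'll grip the tab across its 8 mm thickness.

```bash
cat >> h.py <<'E'
def down(th):
    p=(th+np.pi/2)/2; return np.array([0,np.cos(p),np.sin(p),0])
def st(n=1):
    s=get_state(); print(round(s["time"],2),"tcp",s["tcp_pos"].round(4),"F",s["contact_force"].round(2),"M",s["wrist_torque"].round(2),"w",round(s["width"],4),"q",s["qpos"].round(2)); return s
E
python3 - <<'E'
from h import *
p0=np.array([.19,.595,.40])
for k in(0,np.pi,-np.pi):
    for n,p,t in(("pick",[.465,-.216,.1313],.335),("hi",[.465,-.216,.38],.335),("rod",[.45,.043,.18],-.03),("rodhi",[.45,.043,.36],-.03),("end",[.57,.04,.18],-.03)):
        q=ctrl.ik(p,down(t+k)); print(n,round(k,2),None if q is None else np.round(q,2))
E
```

```text
pick 0 [-0.05  0.52  0.66  1.94 -0.43  0.82  1.18]
hi 0 [-0.21  0.32  0.87  1.52 -0.25  1.42  1.01]
rod 0 [-0.36  0.31  0.28  2.02 -0.11  0.83 -0.05]
rodhi 0 [-0.47  0.15  0.39  1.69 -0.06  1.31 -0.1 ]
end 0 [-0.32  0.48  0.31  1.73 -0.18  0.96  0.03]
pick 3.14 [-0.29  0.72  1.15  1.94 -0.78  1.02 -1.58]
hi 3.14 [-0.35  0.41  1.15  1.52 -0.37  1.46 -1.99]
rod 3.14 [ 0.17  0.31 -0.42  2.01  0.17  0.85  2.77]
rodhi 3.14 [ 0.77  0.28 -1.22  1.68  0.27  1.37  2.62]
end 3.14 [ 0.21  0.5  -0.49  1.72  0.27  0.99  2.73]
pick -3.14 [-0.29  0.72  1.15  1.94 -0.78  1.02 -1.58]
hi -3.14 [-0.35  0.41  1.15  1.52 -0.37  1.46 -1.99]
rod -3.14 [ 0.17  0.31 -0.42  2.01  0.17  0.85  2.77]
rodhi -3.14 [ 0.77  0.28 -1.22  1.68  0.27  1.37  2.62]
end -3.14 [ 0.21  0.5  -0.49  1.72  0.27  0.99  2.73]
```

```bash
python3 - <<'E'
from h import *
ctrl.movel([.19,.595,.42],max_speed=.3); st()
ctrl.movep([.465,-.216,.32],down(.335)); st()
ctrl.movel([.465,-.216,.1313],max_speed=.12); st()
for c in("scene",):
    I,D=vision.grab_frame(c); cv2.imwrite("pics/pick.png",cv2.resize(I[150:330,200:400],(600,540),interpolation=3))
E
```

```text
1.57 tcp [0.1899 0.5948 0.4193] F [ 0.04  0.19 -0.57] M [ 0.03 -0.05  0.  ] w 0.0851 q [-1.17  0.44 -0.24  1.11  0.1   1.61 -0.12]
4.6 tcp [ 0.4655 -0.2152  0.3199] F [-0.93  0.66  0.19] M [-0.04  0.   -0.  ] w 0.0857 q [-0.21  0.36  0.86  1.64 -0.28  1.27  1.04]
6.33 tcp [ 0.4653 -0.2162  0.1319] F [ 0.04 -0.19  0.64] M [-0.05  0.03 -0.  ] w 0.0857 q [-0.09  0.54  0.73  1.94 -0.48  0.84  1.23]
```

View pics/pick.png

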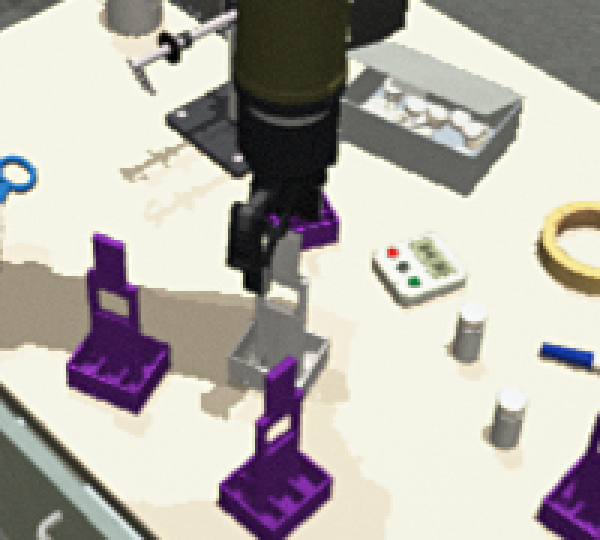

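The grey tab stands between the open fingers, near (285,260) in the crop. I'll close, lift and stage in front of the rod.

```bash
python3 - <<'E'
from h import *
ctrl.close_gripper(60); st()
ctrl.movel([.465,-.216,.34],max_speed=.15); st()
ctrl.movep([.44,.043,.34],down(-.03)); 
ctrl.movel([.44,.043,.18],max_speed=.12); ctrl.pause(.3); st()
ims=[]
for c in("scene","top"):
    I,D=vision.grab_frame(c); np.save(c+"1.npy",D); cv2.imwrite(f"pics/{c}1.png",I)
    P=maskpts(c,D,D>0)
    b=P[(abs(P[:,0]-.44)<.05)&(abs(P[:,1]-.042)<.06)]
    for lo,hi in((.033,.058),(.068,.10),(.09,.17)):
        s=b[(b[:,2]>lo)&(b[:,2]<hi)]
        if len(s)>3: print(c,lo,len(s),s.min(0).round(4),s.max(0).round(4),cv2.minAreaRect(s[:,:2].astype(np.float32)*1000))
    r=P[(P[:,0]>.50)&(P[:,0]<.645)&(abs(P[:,1]-.042)<.012)&(P[:,2]>.14)&(P[:,2]<.162)]
    r=r[(abs(r[:,0]-.573)>.012)]; A=np.c_[r[:,0]-.55,np.ones(len(r))]
    print("rod fit",c,len(r),np.linalg.lstsq(A,r[:,1],rcond=None)[0].round(4),"ztop",np.percentile(r[:,2],[50,90]).round(4),"xmin",np.sort(r[:,0])[:6].round(4))
    e=models.recognise(c,"carrier_eye")[:3]; print([(round(x["p"],2),np.round(x["point"])) for x in e])
S=cv2.imread("pics/scene1.png")[120:240,200:320];T=cv2.imread("pics/top1.png")[140:260,180:280]
cv2.imwrite("pics/stage.png",np.hstack([cv2.resize(S,(430,430),interpolation=3),cv2.resize(T,(358,430),interpolation=3)]))
E
```

```text
7.07 tcp [ 0.4651 -0.2159  0.1313] F [ 0.25 -0.02 -0.53] M [ 0.04 -0.18  0.02] w 0.0072 q [-0.09  0.54  0.73  1.94 -0.48  0.84  1.23]
8.61 tcp [ 0.4647 -0.2158  0.3393] F [-0.37  0.34 -1.89] M [0.03 0.   0.04] w 0.0075 q [-0.21  0.34  0.87  1.6  -0.27  1.32  1.03]
11.41 tcp [0.4401 0.0431 0.1802] F [-0.82 -0.17 -2.22] M [0.02 0.03 0.03] w 0.0074 q [-0.77  0.39  0.86  2.04 -0.39  0.88  0.28]
scene 0.033 102 [0.4095 0.003  0.0463] [0.4699 0.0753 0.0579] ((439.6058349609375, 39.12601852416992), (60.26251983642578, 72.43122100830078), 0.3034062683582306)
scene 0.068 293 [4.088e-01 2.000e-04 6.800e-02] [0.4721 0.0766 0.0994] ((441.0401916503906, 38.68541717529297), (75.14433288574219, 61.83365249633789), 87.74788665771484)
scene 0.09 221 [0.434  0.014  0.0901] [0.4456 0.0633 0.1698] ((439.7958679199219, 38.61774444580078), (49.293434143066406, 11.381519317626953), 89.43720245361328)
rod fit scene 122 [-0.0298  0.0398] ztop [0.152  0.1557] xmin [0.5267 0.5283 0.5285 0.5296 0.5297 0.5298]
[(0.85, array([293., 308.])), (0.62, array([222., 205.])), (0.62, array([398., 316.]))]
top 0.033 172 [0.4124 0.0124 0.0432] [0.4652 0.0502 0.0572] ((438.98992919921875, 30.99026107788086), (37.331459045410156, 52.341548919677734), 88.75285339355469)
top 0.068 88 [0.4096 0.0054 0.0682] [0.4689 0.0492 0.0978] ((438.718994140625, 25.499034881591797), (40.88901901245117, 61.252220153808594), 83.6471939086914)
top 0.09 17 [0.4347 0.0182 0.0971] [0.4419 0.0299 0.1698] ((436.17279052734375, 22.9437198638916), (5.390200138092041, 13.024298667907715), 33.29823684692383)
rod fit top 181 [-0.0306  0.0431] ztop [0.1532 0.1563] xmin [0.5254 0.5256 0.5256 0.5278 0.5278 0.5279]
[(0.87, array([295., 279.])), (0.87, array([427., 210.])), (0.8, array([234., 252.]))]
```

View pics/stage.png

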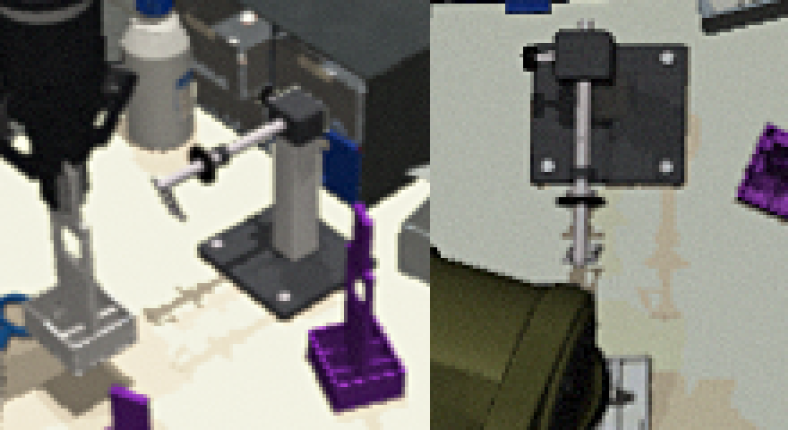

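The carrier hangs upright in the grip at scene (222,205). Relative to the rod line it sits about 3 mm too far right. I'll correct y, move close and check with one picture.

```bash
cat >> h.py <<'E'
Q=down(-.03)
def line(x,dy=0,z=.18,y0=.0462): return [x,y0+dy-.03*(x-.44),z]
E
python3 - <<'E'
from h import *
ctrl.movel(line(.50),max_speed=.1); ctrl.pause(.2); s=st()
I,D=vision.grab_frame("scene")
P=maskpts("scene",D,D>0); b=P[(abs(P[:,0]-.50)<.012)&(abs(P[:,1]-.042)<.04)]
for lo,hi in((.083,.109),(.113,.122),(.133,.155),(.162,.171)):
    k=b[(b[:,2]>lo)&(b[:,2]<hi)]; print(lo,len(k),np.sort(k[:,1])[[0,1,2,-3,-2,-1]].round(4),np.median(k[:,0]).round(4))
c=vision.camera_info("scene")
tp=np.array([.50,line(.5)[1]-.0032,0]) # scene-frame bias
def pr(X): return cv2.projectPoints(np.array(X,float),cv2.Rodrigues(np.array(c["R"]))[0],np.array(c["t"]),np.array(c["mtx"]),np.array(c["dist_coeffs"]))[0][:,0]
k=6;o=np.array([215,140]); J=cv2.resize(I[140:240,215:345],None,fx=k,fy=k,interpolation=3)
e=pr([[.496,tp[1]+u,.1435+v] for u,v in((-.015,-.015),(.015,-.015),(.015,.015),(-.015,.015))])
r=pr([[x,.0398-.0298*(x-.55),.15] for x in(.50,.527)])
cv2.polylines(J,[((e-o+.5)*k).astype(int)],True,(0,255,0)); cv2.polylines(J,[((r-o+.5)*k).astype(int)],False,(0,0,255))
cv2.imwrite("pics/near.png",J)
E
```

```text
12.56 tcp [0.4995 0.0445 0.1801] F [ 0.17 -0.04 -1.88] M [0.02 0.05 0.03] w 0.0072 q [-0.69  0.48  0.82  1.9  -0.43  0.94  0.31]
0.083 72 [0.0173 0.0175 0.0176 0.0612 0.0634 0.0649] 0.4973
0.113 29 [0.0173 0.0179 0.0196 0.0609 0.0617 0.067 ] 0.4971
0.133 38 [0.0178 0.0184 0.0188 0.0624 0.0646 0.0655] 0.4987
0.162 30 [0.0178 0.0189 0.0195 0.0554 0.0604 0.0629] 0.497
```

View pics/near.png

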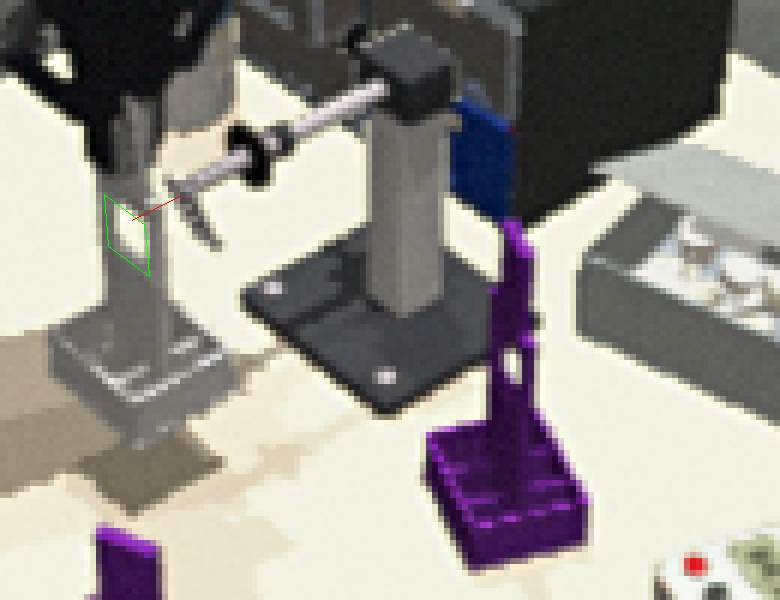

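Carrier plate y ≈ 0.0405 against rod line 0.0413 in the same camera, so it is aligned. The eye shows near (128,232) in the crop, with the rod entering its upper part. Next I'll insert in small steps, watching the force.

```bash
python3 - <<'E'
from h import *
def F(n=6):
    a=[]
    for _ in range(n): ctrl.pause(.02); a.append(get_state()["contact_force"])
    return np.mean(a,0)
f0=F(10); print("base",f0.round(2),get_state()["time"])
x=.50
while x<.552:
    x+=.004; ctrl.movel(line(x),max_speed=.04); f=F()-f0; print(round(x,4),f.round(2))
    if np.linalg.norm(f)>2.5: break
st()
E
```

```text
base [-0.02 -0.29 -2.18] 12.775
0.504 [-0.34  0.1   0.33]
0.508 [0.06 0.21 0.05]
0.512 [0.16 0.32 0.21]
0.516 [ 0.07  0.3  -0.06]
0.52 [-0.08  0.15  0.18]
0.524 [-0.04  0.03 -0.21]
0.528 [-0.08  0.31  0.05]
0.532 [-0.3   0.9  -0.05]
0.536 [ 0.01  0.74 -0.55]
0.54 [0.06 0.24 0.31]
0.544 [ 0.06  0.31 -0.09]
0.548 [-0.24  0.26 -0.17]
0.552 [ 0.25  0.09 -0.15]
17.32 tcp [0.552  0.0428 0.18  ] F [-0.09 -0.57 -2.55] M [0.04 0.03 0.03] w 0.0073 q [-0.62  0.55  0.79  1.77 -0.46  1.01  0.32]
```

```bash
python3 - <<'E'
from h import *
def F(n=8):
    a=[]
    for _ in range(n): ctrl.pause(.02); a.append(get_state()["contact_force"])
    return np.mean(a,0)
f0=F(10); x=.552; 
while x<.585:
    x+=.001; ctrl.movel(line(x),max_speed=.02); f=F()-f0; print(round(x,4),get_state()["tcp_pos"][0].round(4),f.round(2))
    if f[0]<-5.0 or np.linalg.norm(f)>8: break
st()
I,D=vision.grab_frame("scene"); cv2.imwrite("pics/press.png",cv2.resize(I[130:230,225:325],(600,600),interpolation=3))
E
```

```text
0.553 0.553 [0.28 0.2  0.47]
0.554 0.554 [-0.09 -0.15  0.15]
0.555 0.555 [0.24 0.29 0.07]
0.556 0.556 [-0.    0.14 -0.02]
0.557 0.557 [-0.18 -0.1   0.45]
0.558 0.558 [ 0.14 -0.1   0.22]
0.559 0.5591 [ 0.27 -0.23  0.06]
0.56 0.5601 [ 0.1  -0.04 -0.15]
0.561 0.561 [0.44 0.14 0.22]
0.562 0.562 [ 0.19 -0.17 -0.14]
0.563 0.563 [ 0.22 -0.01  0.09]
0.564 0.5638 [-0.93 -0.15  0.42]
0.565 0.5648 [-1.87 -0.05  0.4 ]
0.566 0.5658 [-3.06 -0.11  1.49]
0.567 0.5668 [-3.89  0.03  1.69]
0.568 0.5678 [-4.97 -0.04  1.9 ]
0.569 0.5686 [-5.8  -0.44  2.21]
24.01 tcp [0.5686 0.0423 0.1799] F [-5.58 -0.38 -0.29] M [-0.05  1.33  0.02] w 0.0076 q [-0.6   0.58  0.79  1.73 -0.47  1.03  0.32]
```

View pics/press.png

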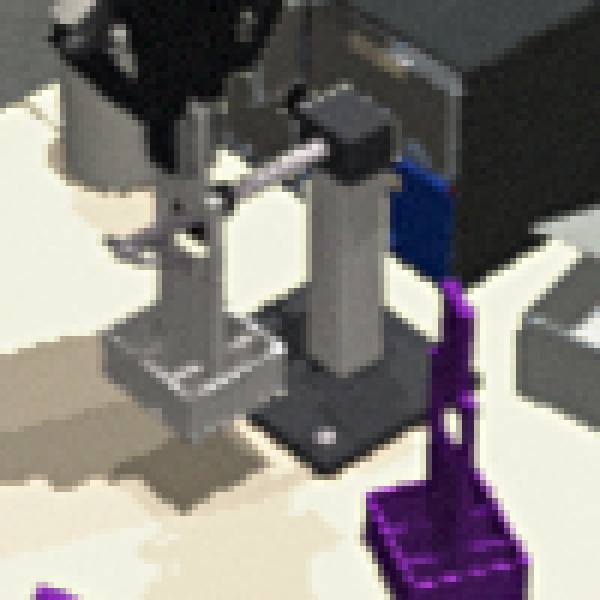

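The buffer was felt at x≈0.5635 and is now pressed about 4.5 mm. In the crop the flap wire, (110,240) to (195,240), still lies raised on the eye's lower edge. I'll press on in 0.7 mm steps, checking the flap by depth.

```bash
cat >> h.py <<'E'
def F(n=8):
    a=[]
    for _ in range(n): ctrl.pause(.02); a.append(get_state()["contact_force"])
    return np.mean(a,0)
def flap():
    "depth points where the hanging flap's lower half would be, plate excluded"
    I,D=vision.grab_frame("scene"); P=maskpts("scene",D,D>0)
    return ((P[:,0]>.525)&(P[:,0]<.552)&(abs(P[:,1]-.041)<.02)&(P[:,2]>.105)&(P[:,2]<.13)).sum(), I
E
python3 - <<'E'
from h import *
f0=np.array([.0,-.3,-2.2]); x=.569
D=np.load("scene1.npy");P=maskpts("scene",D,D>0);print("shut ref",((P[:,0]>.525)&(P[:,0]<.552)&(abs(P[:,1]-.041)<.02)&(P[:,2]>.105)&(P[:,2]<.13)).sum())
print("now",flap()[0])
for dz,x in((-.001,.569),(-.001,.5697),(-.001,.5704)):
    ctrl.movel(line(x,z=.18+dz),max_speed=.02); f=F()-f0; n,I=flap(); print(x,get_state()["tcp_pos"].round(4),f.round(2),n)
    if n>12 or np.linalg.norm(f)>10: break
st(); cv2.imwrite("pics/press2.png",cv2.resize(I[130:230,225:325],(600,600),interpolation=3))
E
```

```text
shut ref 19
now 0
0.569 [0.5684 0.0423 0.1789] [-5.69 -0.04  1.87] 22
24.54 tcp [0.5684 0.0423 0.1789] F [-6.05 -0.43 -0.24] M [-0.03  1.34 -0.04] w 0.0074 q [-0.6   0.58  0.79  1.73 -0.47  1.03  0.32]
```

The depth check says the flap fell shut (22 points, reference 19). Now I'll ease off the buffer and lower until the weight is on the rod.

```bash
python3 - <<'E'
from h import *
ctrl.movel(line(.5628,z=.179),max_speed=.02); f0=F(10); n,I=flap(); print("backed off",f0.round(2),n)
cv2.imwrite("pics/shut.png",cv2.resize(I[130:230,225:325],(600,600),interpolation=3))
z=.179
while z>.172:
    z-=.0005; ctrl.movel(line(.5628,z=z),max_speed=.02); f=F()-f0; print(round(z,4),f.round(2))
    if f[2]>1.6: break
n,I=flap();print(n);st()
E
```

```text
backed off [-0.16 -0.04 -2.16] 20
0.1785 [ 0.23  0.19 -0.28]
0.178 [-0.06 -0.1  -0.15]
0.1775 [ 0.1  -0.05  0.12]
0.177 [ 0.19 -0.01  0.16]
0.1765 [0.13 0.05 0.18]
0.176 [-0.3  -0.23  2.12]
18
27.57 tcp [0.5629 0.0425 0.1761] F [-0.56  0.74  2.21] M [ 0.03  0.07 -0.01] w 0.0073 q [-0.6   0.57  0.79  1.75 -0.47  1.01  0.33]
```

View pics/shut.png

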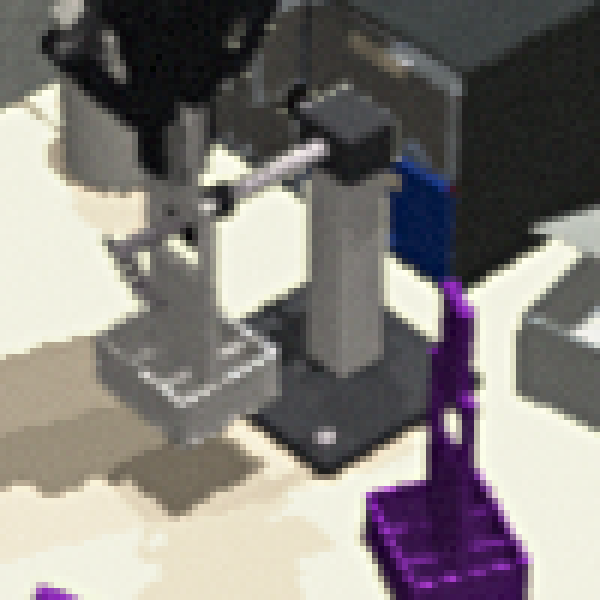

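The flap hangs shut in front of the plate, (115,250) to (150,300) in the crop. The weight is on the rod, with Fz risen by more than the carrier's weight. Releasing.

```bash
python3 - <<'E'
from h import *
ctrl.ungrasp(); ctrl.pause(.2); st()
s=get_state(); p=s["tcp_pos"]
ctrl.movel([p[0],p[1],.30],max_speed=.08); st(); ctrl.movel([p[0]-.1,p[1],.36],max_speed=.2); ctrl.pause(.8)
n,I=flap(); print("flap",n); st()
I2,_=vision.grab_frame("scene"); print("moving px",(cv2.absdiff(I,I2)[130:230,225:325].max(2)>60).sum())
cv2.imwrite("pics/done.png",cv2.resize(I2[120:240,215:355],(700,600),interpolation=3))
E
```

```text
28.5 tcp [0.5628 0.0425 0.176 ] F [-0.57  0.79  0.79] M [-0.   -0.01 -0.04] w 0.0854 q [-0.6   0.57  0.79  1.75 -0.47  1.01  0.33]
30.2 tcp [0.5626 0.0426 0.2995] F [-0.05 -0.18  0.15] M [-0.02 -0.   -0.01] w 0.0856 q [-0.65  0.47  0.86  1.55 -0.36  1.29  0.23]
flap 19
31.78 tcp [0.4628 0.0425 0.36  ] F [ 0.2  -0.98 -0.34] M [-0.02  0.02 -0.01] w 0.0855 q [-0.86  0.24  0.94  1.67 -0.2   1.33  0.08]
moving px 0
```

View pics/done.png

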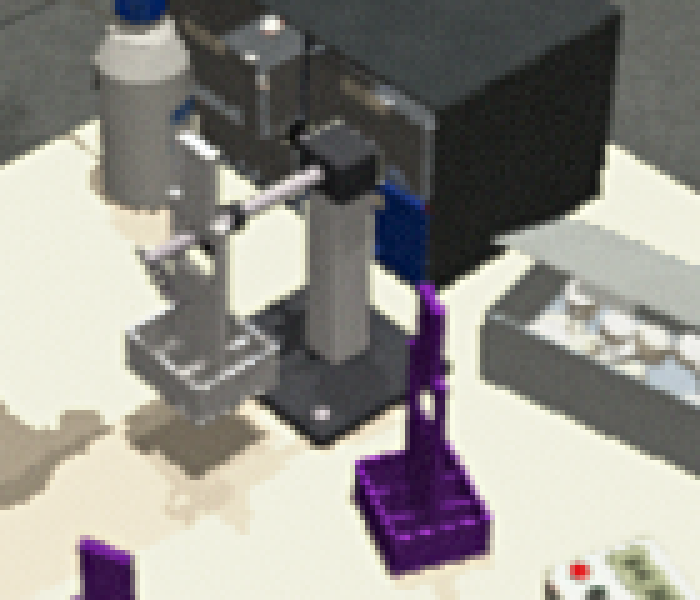

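The carrier hangs upright on the rod, tray near (200,365) in the crop, with the flap shut in front at (150,255) to (185,300). Nothing is moving and the gripper is clear.

```bash
python3 -c "
from h import *
ticket.close_job(); print('handed in')"
```

```text
the job is handed in; nothing more can be done
handed in
```

The bare-metal carrier is hanging upright by its eye on the drain stand's rod, with the flap shut in front of it. The job was handed in at about 32 s of the allowed 51 s.

- **Insertion:** I gripped the carrier's tab and slid the eye past the flap. The buffer was felt at x ≈ 0.5635 m and pressed in about 4.5 mm, at just under 6 N.
- **Flap:** it did not fall at first, at 4.5 mm of press. After I lowered the carrier 1 mm, it dropped shut.
- **Setting down:** I eased back off the buffer, lowered the carrier until the rod took its weight, released it and moved the gripper clear.

**Last checks:** the depth check still showed the flap shut (19 points, against 19 in the reference). Two pictures in a row showed no movement, and the last one shows the carrier level. The arm was not sent near the vials, timer or beaker, but I did not re-measure their positions afterwards.

**Disagreement:** the two cameras differed by about 4 mm in y. I worked with positions relative to the rod instead, and the eye passed over the rod and flap with less than 1 N sideways.

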